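# Pack a gift set into its partitioned carton

## Task

Pack one gift set into the open carton, one thing per compartment: the rectangular soap bar from the sloping rack laid flat on the floor of the widest compartment, the round tin lid up in the middle one, and the little bottle standing upright in the narrowest. Set each thing down gently, do not drop or knock it, and leave the oval soap, the closed parcel, the tape dispenser and the roll of tape where they are.

Things in the scene. Friction and masses are not known exactly. Their poses are not given: they have to be found in the camera images.
- soap: loose cream soap bar with square corners, 80 x 54 x 30 mm (its x, y, z), about 0.13 kg. Origin at its centre. It lies on the rack's slope, so its z axis (a large face's normal) leans about 35 degrees from vertical, towards the robot's side; x points up the slope, y runs level along the rack. It can be in the left or the right place of the rack.
- oval: bystander: loose cream soap bar with fully rounded ends, same 80 x 54 x 30 mm and axes, origin at its centre, in the rack's other place, 116 mm beside the rectangular bar. Leave it alone.
- rack: fixed wooden rack, 240 mm wide (y), about 100 mm deep, its board sloping up away from the robot at 35 degrees from about 15 mm to 85 mm high, with a ledge standing 12 mm proud along its low front edge that stops the bars. Origin on the table under its middle, x towards its high back.
- carton: fixed open kraft carton, 220 x 138 mm outside (x, y), walls 40 mm high and 4 mm thick, floor 4 mm thick; two 4 mm partitions running along y, tops 38 mm above the table, make three compartments in a row along x, each 130 mm long in y. Origin on the table under its centre, z up.
- narrow_bay (a point): centre of the floor of the narrowest compartment (48 mm in the carton's x, 130 mm in y), at the carton's -x end, 4 mm above the table. Axes as the carton's.
- middle_bay (a point): centre of the floor of the middle compartment (64 mm in x, 130 mm in y), 4 mm above the table. Axes as the carton's.
- wide_bay (a point): centre of the floor of the widest compartment (92 mm in x, 130 mm in y), at the carton's +x end, 4 mm above the table. Axes as the carton's.
- tin: loose round aluminium tin, 52 mm diameter, 28 mm high, about 0.07 kg, lying lid up on the table. Origin at the centre of its underside, z up through the lid.
- bottle: loose little amber glass bottle, body 34 mm diameter and straight up to 46 mm, black cap 22 mm diameter from 52 mm to the top at 70 mm, about 0.09 kg, standing on the table. Origin at the centre of its underside, z up.
- parcel: bystander: closed kraft parcel, 75 x 110 x 42 mm (x, y, z), origin under its centre. Leave it alone.
- dispenser: bystander: red tape dispenser, 150 x 55 mm (x, y), 94 mm high at its tape roll, origin under its centre. Leave it alone.
- roll: bystander: loose roll of brown tape lying flat, 90 mm diameter, 25 mm high, origin at the centre of its underside. Leave it alone.

How it is judged (in metres and radians):
At the end, for the whole second after the job is handed in: Each on its own compartment floor (5 mm), at rest, within 7 degrees of flat or upright: soap, either face down, in the widest (middle +-30 mm x, 45 y), tin lid up in the middle one (+-12 x, 45 y), bottle upright in the narrowest (+-12 x, 53 y) (x of soap in the frame of wide_bay between -0.03 and 0.03 m and y of soap in the frame of wide_bay between -0.045 and 0.045 m and z of soap in the frame of wide_bay between 0.01 and 0.02 m and angle between the z axis of soap and the z axis of carton, either way round below 0.12 rad and x of tin in the frame of middle_bay between -0.012 and 0.012 m and y of tin in the frame of middle_bay between -0.045 and 0.045 m and z of tin in the frame of middle_bay between -0.005 and 0.005 m and angle between each of tin, bottle's own z axis and vertical below 0.12 rad and x of bottle in the frame of narrow_bay between -0.012 and 0.012 m and y of bottle in the frame of narrow_bay between -0.053 and 0.053 m and z of bottle in the frame of narrow_bay between -0.005 and 0.005 m and linear speed of each of soap, tin, bottle below 0.02 m/s); the robot touches nothing.
It fails at once if the rectangular soap is dropped or knocked: it moves faster than 0.5 m/s (a fall of about 13 mm) with no finger touching it (linear speed of soap above 0.5 m/s and contact force between soap and the fingers below 0.05 N).
It fails at once if the tin is dropped or knocked: it moves faster than 0.5 m/s (a fall of about 13 mm) with no finger touching it (linear speed of tin above 0.5 m/s and contact force between tin and the fingers below 0.05 N).
It fails at once if the bottle is dropped or knocked: it moves faster than 0.5 m/s (a fall of about 13 mm) with no finger touching it (linear speed of bottle above 0.5 m/s and contact force between bottle and the fingers below 0.05 N).
It fails at once if the oval soap, the parcel, the tape dispenser or the roll of tape is moved by more than 25 mm (distance of any of oval, parcel, dispenser, roll from where it was at the start of the episode above 0.025 m).
It also fails if it takes over 72 s, if anything falls off the work surface, if the arm or the gripper's body presses on something with over 40 N, if the wrist force passes 120 N, or if a joint passes its speed limit or range.

## Robot

A 6-joint arm with a two-finger parallel gripper is mounted at the origin on the work surface. World frame = base frame: x ahead of the robot, y to its left, z up, the work surface at z = 0. Lengths are in mm, angles in degrees, forces in N, time in s.
With the tool pointing down it reaches from about 375 to 975 mm from the base axis. Payload 3.8 kg.
Tool frame: the origin (TCP) lies midway between the tips of the shut fingers; the grasp point (between the pads) lies 19 mm behind it; z points along the fingers, y is the line along which they close (so a half turn about z gives the same grasp; the last joint's range is limited). The gripper opens to 85 mm and grips with 20 to 120 N. Pads are 22 mm wide; open, the fingers measure 114 mm over their backs; the gripper's body (76 mm by 85 mm) begins 54 mm behind the grasp point. The pads swing forward as they close: fully open they stand 13 mm farther back than shut.
Start: joints at [63.375, 15.12, 91.902, -0, 72.978, -2.114], TCP at [280.034, 614.165, 231.28] pointing down, gripper open.
Joint ranges: [-150.88, 150.88], [-54.13, 125.18], [17.81, 147.31], [-75.09, 255.09], [0, 152.58], [-146.25, 146.25]. Speed limits (degrees/s): [147.25, 147.25, 180, 180, 180, 180].

## Interface

Orientations are given as a 3x3 rotation matrix whose columns are the frame's x, y, z axes.
In Python, from rig import arm gives the robot as it stands.
- The arm moves only by the tool servo_tool, never from a script. Its argument "steps" is a list of rows, each an object with "xyz": the shift along the tool's x, y, z in m, a list of three; "dr": the turn, a rotation vector about the tool's x, y, z in rad, a list of three; "claw": the finger opening in m, from 0 to 0.0854. A call has 1 to 20 rows; each row is the pose to reach, as a shift and turn from the pose commanded when the call began, along the tool's axes at that moment; what a row does not reach only later rows make up. A row lasts 1/8 s, in which the tool goes at most 62.5 mm and 10.7 degrees, less where a joint would pass 70% of its speed; a pose out of reach is approached as far as the arm can. A call with a gripper value outside its range is refused whole. The fingers move at their own pace and stop on an object; "grip_force" is the grip in N (left out, the last holds). Time passes only in rows, so rows that repeat a pose let the fingers close. It gives the time, the measured TCP pose, the force, the opening and the grip force at its end, in the units of the state.
- arm.get_obs(): the state, without advancing time (a new reading comes with each control period).
- arm.read_camera(name): name is "scene" or "top"; returns the picture (420x560x3 uint8, red, green, blue); there is no depth.
- arm.get_calibration(name): a dict with "camera_matrix" (3x3 intrinsics, pixels), "R" (3x3) and "t" (3): a world point X has camera coordinates R X + t. Camera axes: x right, y down, z forward; pixel columns grow to the right and rows downward; lengths in mm; the calibration is good to about 2 mm. A picture is of the moment at which its call begins. get_calibration takes no time and is no camera call.
- arm.finish_job(): hands the job in; it is judged then, once.
The state is a dict: "clock": time; "joints": joint angles; "qd": joint speeds; "effort": joint torques, N m; "ee_pos": TCP position; "eef_rot": TCP orientation; "ft_force": force on the tool from outside, world axes, zero at the start; "torque": the same for the moment, N m; "opening": finger opening in mm; "grip_force": force on a finger pad.
Only numpy, scipy, OpenCV 4.12 (cv2) and the standard library are available. Lean on these libraries where they do the work, as an engineer would, in place of code of your own. Each camera call takes 0.05 s, during which the arm holds its last target. There are 200 camera calls.

## Working session

There is one attempt and no reset: what is moved stays moved. The work goes in short steps, Python scripts to look and compute and a tool call to move; the robot and the scene stay as the last step left them, time stands still between calls to the robot, and variables do not carry over. Pictures are saved under pics/ and viewed, at most 11 in all, crops included, and the job is handed in when it is done.

Besides the shell and the picture viewer there is one more tool, called after "Call:" as a command line: name --argument value ..., lists and objects as JSON in quotes. servo_tool: Moves the arm, as the interface text tells. Its arguments: {"type":"object","properties":{"steps":{"type":"array","items":{"type":"object","properties":{"xyz":{"type":"array","items":{"type":"number"}},"dr":{"type":"array","items":{"type":"number"}},"claw":{"type":"number"}}}},"grip_force":{"type":"number"}},"required":["steps"]}

```bash
mkdir -p pics; python3 - <<'E'
from rig import arm
import cv2,numpy as np
for n in("scene","top"):
    im=arm.read_camera(n); cv2.imwrite(f"pics/{n}0.png",im[:,:,::-1]); np.save(f"pics/{n}0.npy",im)
    c=arm.get_calibration(n); print(n,c, -np.array(c["R"]).T@np.array(c["t"]))
o=arm.get_obs();print(o)
E
```

```text
scene {'camera_matrix': array([[459.57352659,   0.        , 279.86361223],
       [  0.        , 459.57352659, 197.24528789],
       [  0.        ,   0.        ,   1.        ]]), 'R': array([[-0.61273454,  0.79015917, -0.01431301],
       [ 0.53968292,  0.40513318, -0.73797659],
       [-0.5773203 , -0.45990824, -0.6746745 ]]), 't': array([ 415.40658467, -280.45213133, 1576.35726203])} [1315.95223464  510.36282607  862.50666549]
top {'camera_matrix': array([[389.3103803 ,   0.        , 279.53147209],
       [  0.        , 389.3103803 , 207.34940219],
       [  0.        ,   0.        ,   1.        ]]), 'R': array([[ 1.04044545e-02, -9.99945480e-01,  8.86127596e-04],
       [-9.91023586e-01, -1.04297312e-02, -1.33279675e-01],
       [ 1.33281651e-01,  5.08528962e-04, -9.91078071e-01]]), 't': array([  -6.10375866,  612.20829143, 1292.3534333 ])} [ 4.34529364e+02 -3.75457107e-01  1.36242348e+03]
{'clock': 0.1, 'joints': array([ 6.33778351e+01,  1.51669358e+01,  9.19736930e+01, -5.97773015e-04,
        7.29776134e+01, -2.11427434e+00]), 'qd': array([ 0.03145647, -0.12954935, -0.13466585,  0.01071397,  0.00161484,
        0.00021408]), 'effort': array([-9.50588801e-04, -5.16705358e+01, -3.68591845e+01, -1.35414543e-04,
        6.27815942e-03, -1.94379390e-05]), 'ee_pos': array([279.71076249, 613.58978764, 230.05941541]), 'eef_rot': array([[-9.09905394e-01,  4.14814821e-01, -9.15842447e-04],
       [ 4.14815827e-01,  9.09903516e-01, -1.84939204e-03],
       [ 6.61730335e-05, -2.06267774e-03, -9.99997870e-01]]), 'ft_force': array([-0.21236619,  0.65638306,  0.61306235]), 'torque': array([ 0.02892849, -0.00873551, -0.02111578]), 'grip_force': 0.0, 'opening': 85.72890309635673}
```

View pics/scene0.png

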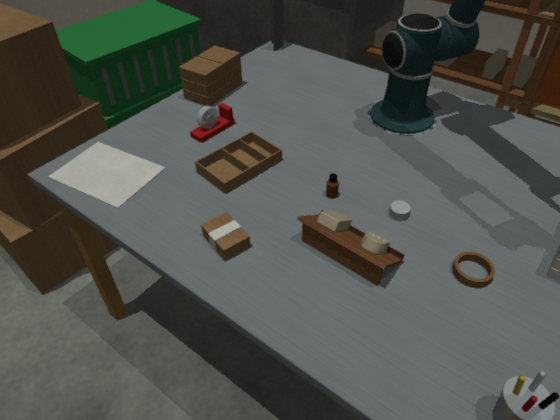

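View pics/top0.png

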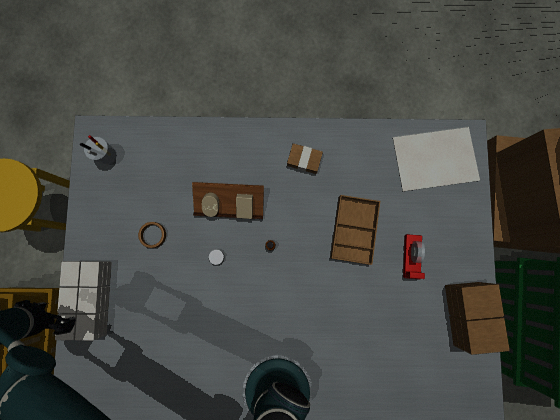

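The scene view shows the carton at about (238,162), the bottle at (333,187), the tin at (400,210), the rectangular soap at (333,221) and the oval at (375,243). In the top view these are the carton (355,230), bottle (270,245), tin (216,257), rectangular soap (245,206) and oval (210,205). I'll enlarge both.

```bash
python3 - <<'E'
import cv2
a=cv2.imread("pics/top0.png")[180:280,190:390]; b=cv2.imread("pics/scene0.png")[125:285,190:420]
cv2.imwrite("pics/tc.png",cv2.convertScaleAbs(cv2.resize(a,None,fx=4,fy=4,interpolation=cv2.INTER_CUBIC),alpha=1.5))
cv2.imwrite("pics/sc.png",cv2.convertScaleAbs(cv2.resize(b,None,fx=3.4,fy=3.4,interpolation=cv2.INTER_CUBIC),alpha=1.5))
E
```

```text
(no output)
```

View pics/tc.png

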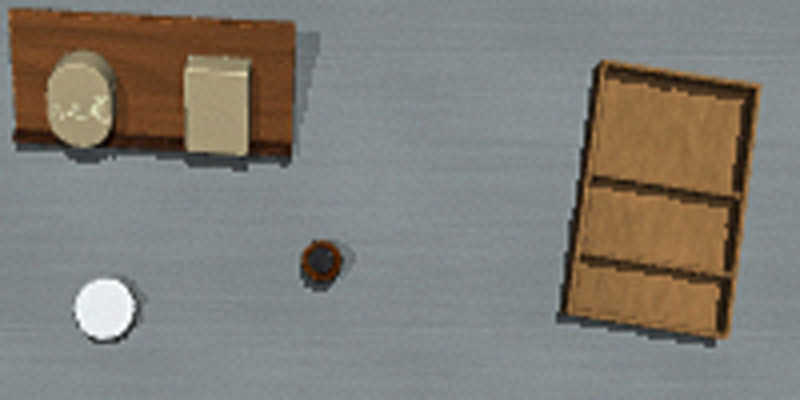

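View pics/sc.png

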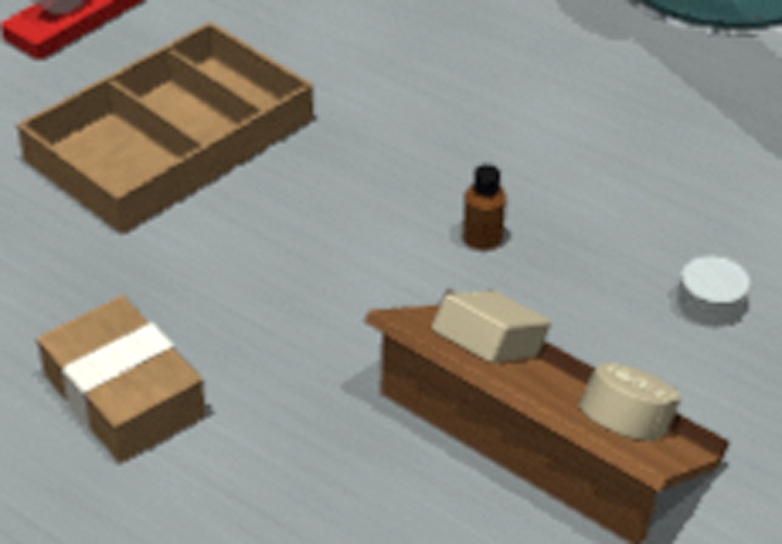

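The crops show the carton rim corners clearly. In the top crop they are (600,62), (760,86), (726,338) and (565,315); in the scene crop (122,203), (18,127), (210,24) and (312,90). The bottle cap and tin are also clear. I'll zoom in on the soap to read its corners, and measure the rest with masks.

```bash
cat > h.py <<'E'
import numpy as np,cv2
from rig import arm
C={n:arm.get_calibration(n) for n in("scene","top")}
P={n:c["camera_matrix"]@np.c_[c["R"],c["t"]] for n,c in C.items()}
def tri(s,t):
    X=cv2.triangulatePoints(P["scene"],P["top"],np.array(s,float).reshape(2,1),np.array(t,float).reshape(2,1)).ravel();X=X[:3]/X[3]
    r=P["scene"]@np.r_[X,1]; r=r[:2]/r[2]-s
    return X,np.linalg.norm(r)
def ray(n,p,z):
    c=C[n];o=-c["R"].T@c["t"];d=c["R"].T@np.linalg.solve(c["camera_matrix"],np.r_[p,1]);return o+d*(z-o[2])/d[2]
ct=lambda U:(190+(U[0]+.5)/4-.5,180+(U[1]+.5)/4-.5)
cs=lambda U:(190+(U[0]+.5)/3.4-.5,125+(U[1]+.5)/3.4-.5)
E
python3 - <<'E'
from h import *
np.set_printoptions(precision=1,suppress=True)
a=cv2.imread("pics/scene0.png")[200:240,310:360];b=cv2.imread("pics/top0.png")[188:226,230:265]
f=lambda x:cv2.convertScaleAbs(cv2.resize(x,None,fx=10,fy=10,interpolation=cv2.INTER_CUBIC)[:380],alpha=1.5)
cv2.imwrite("pics/z.png"," " and np.hstack([f(a)[:,:450],f(b)]))
for s,t in [((122,203),(600,62)),((18,127),(760,86)),((210,24),(726,338)),((312,90),(565,315))]:
    X,e=tri(cs(s),ct(t));print("rim",X,e,ray("top",ct(t),40)[:2],ray("scene",cs(s),40)[:2])
# masks
for n in("top","scene"):
    im=np.load(f"pics/{n}0.npy");hsv=cv2.cvtColor(im,cv2.COLOR_RGB2HSV);g=im.sum(2)
    r={"top":{"tin":(200,240,235,275),"bot":(255,230,285,262)},"scene":{"tin":(385,195,415,225),"bot":(322,170,345,202)}}[n]
    def blob(m,b):
        x0,y0,x1,y1=b;k,l,st,c=cv2.connectedComponentsWithStats(m[y0:y1,x0:x1].astype(np.uint8));i=1+st[1:,4].argmax();return c[i]+[x0,y0],st[i]
    print(n,"tinlid",*blob(g>480,r["tin"]))
    print(n,"bottle brown",*blob((hsv[...,1]>110)&(hsv[...,0]<25),r["bot"]))
    print(n,"cap",*blob(g<110,r["bot"]))
E
```

```text
rim [ 657.1 -206.    35.8] 0.24643828148972935 [ 657.  -206.1] [ 660.2 -201.7]
rim [ 638.  -344.1   37. ] 0.015024976447490275 [ 637.6 -343.3] [ 640.4 -341. ]
rim [ 423.2 -310.1   39. ] 0.063844600101166 [ 423.  -309.6] [ 424.3 -309.3]
rim [ 441.3 -176.1   33.6] 0.2339049327138442 [ 440.8 -174.4] [ 448.4 -171.5]
top tinlid [219.6 254.3] [14 10  9 13 19]
top bottle brown [270.1 245. ] [11 10  9 10 44]
top cap [270.1 245.5] [10 11 11 10 79]Traceback (most recent call last):
  File "<stdin>", line 14, in <module>
  File "<stdin>", line 13, in blob
ValueError: attempt to get argmax of an empty sequence
```

View pics/z.png

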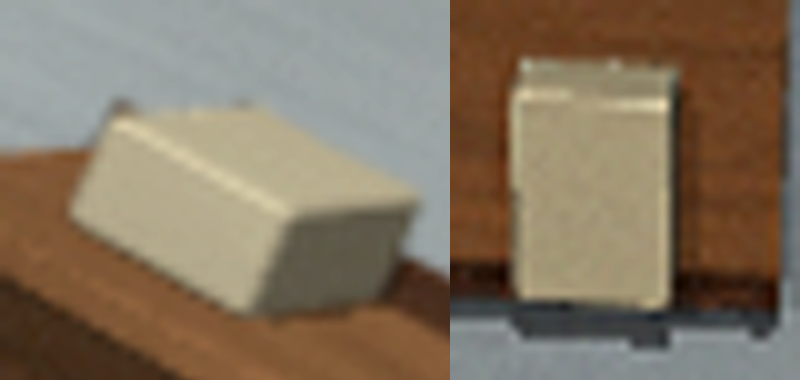

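The soap's upper-face corners show clearly in both crops: scene zoom (290,215), (115,120), (260,108), (415,200); top zoom, less 450, (65,92), (222,98), (218,305), (65,300).

```bash
python3 - <<'E'
from h import *
np.set_printoptions(precision=1,suppress=True)
zs=lambda U:(310+(U[0]+.5)/10-.5,200+(U[1]+.5)/10-.5); zt=lambda U:(230+(U[0]+.5)/10-.5,188+(U[1]+.5)/10-.5)
Q=[]
for n,s,t in [("b+",(290,215),(65,92)),("b-",(115,120),(222,98)),("f-",(260,108),(218,305)),("f+",(415,200),(65,300)),("B+",(245,312),(72,60)),("B-",(72,215),(228,65))]:
    X,e=tri(zs(s),zt(t));Q.append(X);print(n,X,round(e,2))
Q=np.array(Q);xa=(Q[0]+Q[1]-Q[2]-Q[3])/2;ya=(Q[0]+Q[3]-Q[1]-Q[2])/2;n=np.cross(xa,ya);n/=np.linalg.norm(n)
print("size",np.linalg.norm(xa),np.linalg.norm(ya),"n",n,"ax",xa/np.linalg.norm(xa),"ay",ya/np.linalg.norm(ya),"centre",Q[:4].mean(0)-15*n)
M={}
for nm in("top","scene"):
    im=np.load(f"pics/{nm}0.npy");hsv=cv2.cvtColor(im,cv2.COLOR_RGB2HSV);g=im.sum(2).astype(int)
    r={"top":{"tin":(200,240,235,275),"bot":(255,230,285,262)},"scene":{"tin":(385,198,418,225),"bot":(322,170,345,202)}}[nm]
    def blob(m,b):
        x0,y0,x1,y1=b;k,l,st,c=cv2.connectedComponentsWithStats(m[y0:y1,x0:x1].astype(np.uint8));i=1+st[1:,4].argmax();return c[i]+[x0,y0],st[i]+[x0,y0,0,0,0]
    x0,y0,x1,y1=r["tin"];print(nm,g[y0:y1,x0:x1].max(),np.median(g[y0:y1,x0:x1]))
    md=np.median(g[y0:y1,x0:x1])
    for k,m,b in [("tin",g>md*1.3,"tin"),("brown",(hsv[...,1]>110)&(hsv[...,0]<25),"bot"),("cap",(g<md*.35),"bot")]:
        try:M[nm,k]=blob(m,r[b]);print(nm,k,*M[nm,k])
        except ValueError:print(nm,k,"none")
for k in("tin","cap"):
    s,t=M["scene",k][0],M["top",k][0];X,e=tri(s,t);print(k,X,e)
t=M["top","tin"][0];print("tin@28",ray("top",t,28),ray("scene",M["scene","tin"][0],28))
s=M["scene","cap"][0];print("cap@63", ray("scene",s,63))
b=M["scene","brown"][1];print("bottle base front", ray("scene",(b[0]+b[2]/2-.5,b[1]+b[3]-.5),0), "top brown@46",ray("top",M["top","brown"][0],46))
E
```

```text
b+ [638.9 145.1  91.2] 0.24
b- [637.1  93.8  91. ] 0.46
f- [572.9  97.1  47.2] 0.48
f+ [575.5 146.9  46.1] 0.29
B+ [653.7 144.6  70.2] 0.05
B- [652.   93.   70.1] 0.28
size 77.83095543447577 50.56644037930238 n [-0.6  0.   0.8] ax [ 0.8 -0.   0.6] ay [ 0.  1. -0.] centre [614.7 120.2  56.5]
top 499 271.0
top tin [215.6 256.6] [209 250  15  15 172]
top brown [270.1 245. ] [266 240   9  10  44]
top cap [270.  245.5] [265 241  10  10  71]
scene 442 323.0
scene tin [400.2 206.4] [391 201  19  12 174]
scene brown [331.9 188.8] [327 180  11  18 177]
scene cap [331.9 191.3] [327 185  11  13 126]
tin [442.5 215.8  29.5] 0.07708358176840491
cap [482.8  31.6  12.8] 0.013412170092601787
tin@28 [442.6 215.8  28. ] [440.8 215.4  28. ]
cap@63 [532.1  59.9  63. ]
bottle base front [491.9  38.7   0. ] top brown@46 [483.1  30.7  46. ]
```

Everything agrees with the given sizes. The soap centre is (615,120,56) with a 35° slope, the tin is at (442.5,216) with its lid measured at 29.5 mm, and the carton centre is (540,-259) with yaw -8.4° and rim at about 36 mm. Next I'll measure the bottle and plan the soap pre-grasp.

```bash
cat >> h.py <<'E'
from scipy.spatial.transform import Rotation as Ro
cy=np.radians(-8.44); ex=np.array([np.cos(cy),np.sin(cy),0]); ey=np.array([-ex[1],ex[0],0]); CC=np.array([539.9,-259.1,0])
bay=lambda x:CC+ex*x
def rot(y,z):
    y,z=np.array(y,float),np.array(z,float);z/=np.linalg.norm(z);y=y-z*(y@z);y/=np.linalg.norm(y);return np.c_[np.cross(y,z),y,z]
sy=np.radians(-2.2);sxh=np.array([np.cos(sy),np.sin(sy),0]);syv=np.array([-sxh[1],sxh[0],0]);sn=-np.sin(np.radians(35))*sxh+np.array([0,0,np.cos(np.radians(35))])
RS=rot(syv,-sn); SC=np.array([614.7,120.2,56.5])
RD=rot(ey,[0,0,-1])
def go(p,R,names=""):
    o=arm.get_obs();R0=o["eef_rot"];d=R0.T@(np.array(p)-o["ee_pos"])/1000;r=Ro.from_matrix(R0.T@R).as_rotvec()
    print(names,"xyz",d.round(4).tolist(),"dr",r.round(4).tolist())
E
python3 - <<'E'
from h import *
np.set_printoptions(precision=1,suppress=True)
X,e=tri(cs((487,171)),ct((321,260)));print("captop",X,e,"base",ray("scene",cs((484,239)),0))
im=np.load("pics/scene0.npy");g=im.sum(2).astype(int);print(g[172:200,322:345:1][:, 6:14])
go(SC+sn*115,RS,"pre"); print("then advance .130-... to SC-15n = .130")
print(bay(60),bay(-22),bay(-82))
E
```

```text
captop [483.6  30.9  71.7] 0.009421251077405948 base [483.   32.9   0. ]
[[320 321 319 309 295 298 301 317]
 [323 313 290 244 183 198 220 263]
 [323 266 140  50  47  44  45  83]
 [323 213  68  50  48  46  51  42]
 [320 201  47  43  44  51  47  49]
 [324 198  31  29  48  47  53  45]
 [304 184  20  37  47  36  28  28]
 [227 100  23  18  22  19   7  12]
 [162  65  23  20  20  11  17  20]
 [141  90  36  19  15  20  18  25]
 [143 113  86  69  49  39  43  68]
 [146 144 151 139 119 111  93 127]
 [131 150 151 154 157 154 150 147]
 [102 130 137 149 157 150 143 133]
 [ 84  84  93 123 140 138 118 102]
 [ 78  81  78  84  79  68  79  77]
 [ 83  85  77  83  76  80  77  76]
 [ 75  86  85  76  79  80  78  71]
 [ 78  80  75  77  72  74  70  70]
 [ 74  67  75  74  58  66  76  64]
 [ 73  71  72  70  64  61  64  64]
 [ 63  73  70  72  57  71  69  66]
 [ 71  70  70  69  67  62  57  63]
 [ 76  75  69  68  68  64  70  67]
 [ 67  71  75  74  69  60  60  66]
 [135 103  73  66  68  68  85 105]
 [254 210 188 158 147 168 194 221]
 [321 316 315 285 268 303 321 319]]
pre xyz [-0.4485, -0.3349, 0.08] dr [-0.1209, -0.6035, -0.3765]
then advance .130-... to SC-15n = .130
[ 599.3 -267.9    0. ] [ 518.1 -255.9    0. ] [ 458.8 -247.1    0. ]
```

Call:
servo_tool --steps '[{"xyz":[-0.15,-0.11,0.0],"dr":[-0.04,-0.2,-0.12],"claw":0.085},{"xyz":[-0.3,-0.22,0.03],"dr":[-0.08,-0.4,-0.25]},{"xyz":[-0.4485,-0.3349,0.08],"dr":[-0.1209,-0.6035,-0.3765]},{"xyz":[-0.4485,-0.3349,0.08],"dr":[-0.1209,-0.6035,-0.3765]},{"xyz":[-0.4485,-0.3349,0.08],"dr":[-0.1209,-0.6035,-0.3765]},{"xyz":[-0.4485,-0.3349,0.08],"dr":[-0.1209,-0.6035,-0.3765]},{"xyz":[-0.4485,-0.3349,0.08],"dr":[-0.1209,-0.6035,-0.3765]},{"xyz":[-0.4485,-0.3349,0.08],"dr":[-0.1209,-0.6035,-0.3765]},{"xyz":[-0.4485,-0.3349,0.08],"dr":[-0.1209,-0.6035,-0.3765]},{"xyz":[-0.4485,-0.3349,0.08],"dr":[-0.1209,-0.6035,-0.3765]},{"xyz":[-0.4485,-0.3349,0.08],"dr":[-0.1209,-0.6035,-0.3765]},{"xyz":[-0.4485,-0.3349,0.08],"dr":[-0.1209,-0.6035,-0.3765]},{"xyz":[-0.4485,-0.3349,0.08],"dr":[-0.1209,-0.6035,-0.3765]},{"xyz":[-0.4485,-0.3349,0.08],"dr":[-0.1209,-0.6035,-0.3765]}]'

```text
$.steps[1]: bad value
```

```bash
python3 - <<'E'
from h import *
print(arm.get_obs()["ee_pos"],arm.get_obs()["clock"],arm.get_obs()["joints"]);go(SC-sn*15,RS,"grasp")
E
```

```text
[279.71076249 613.58978764 230.05941541] 0.1 [ 6.33778351e+01  1.51669358e+01  9.19736930e+01 -5.97773015e-04
  7.29776134e+01 -2.11427434e+00]
grasp xyz [-0.5174, -0.3063, 0.1864] dr [-0.1209, -0.6035, -0.3765]
```

Call:
servo_tool --steps '[{"xyz":[-0.06,-0.045,0.01],"dr":[-0.02,-0.1,-0.06],"claw":0.085},{"xyz":[-0.11,-0.08,0.02],"dr":[-0.04,-0.19,-0.12],"claw":0.085},{"xyz":[-0.16,-0.12,0.03],"dr":[-0.06,-0.28,-0.18],"claw":0.085},{"xyz":[-0.21,-0.16,0.04],"dr":[-0.075,-0.37,-0.23],"claw":0.085},{"xyz":[-0.26,-0.2,0.05],"dr":[-0.09,-0.46,-0.29],"claw":0.085},{"xyz":[-0.31,-0.23,0.06],"dr":[-0.11,-0.54,-0.34],"claw":0.085},{"xyz":[-0.36,-0.27,0.07],"dr":[-0.121,-0.6035,-0.3765],"claw":0.085},{"xyz":[-0.41,-0.305,0.075],"dr":[-0.121,-0.6035,-0.3765],"claw":0.085},{"xyz":[-0.4485,-0.335,0.08],"dr":[-0.121,-0.6035,-0.3765],"claw":0.085},{"xyz":[-0.4485,-0.335,0.08],"dr":[-0.121,-0.6035,-0.3765],"claw":0.085},{"xyz":[-0.4485,-0.335,0.08],"dr":[-0.121,-0.6035,-0.3765],"claw":0.085},{"xyz":[-0.4485,-0.335,0.08],"dr":[-0.121,-0.6035,-0.3765],"claw":0.085}]'

```text
clock: 1.6
ee_pos: [548.6, 124.8, 151.2]
eef_rot: [[-0.818, 0.036, 0.574], [0.031, 0.999, -0.019], [-0.574, 0.002, -0.819]]
ft_force: [0.5, -0.1, -0.7]
opening: 85.0
grip_force: 0.0
```

```bash
python3 - <<'E'
from h import *
o=arm.get_obs();print(o["ee_pos"],o["clock"],o["joints"].round(1));go(SC-sn*15,RS,"grasp")
im=arm.read_camera("scene")[170:270,270:410];cv2.imwrite("pics/g1.png",cv2.convertScaleAbs(cv2.resize(im[:,:,::-1],None,fx=5,fy=5),alpha=1.5))
E
```

```text
[548.64701951 124.82646261 151.22672426] 1.6 [ 16.8 -10.8 134.9 -26.3  24.6 -50.1]
grasp xyz [0.0002, -0.0025, 0.1305] dr [0.003, 0.0007, 0.0007]
```

View pics/g1.png

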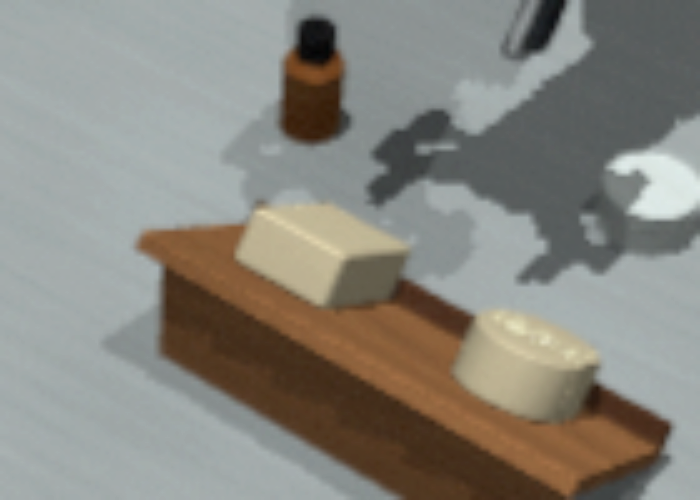

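The finger tip is above at about (535,30), clear of everything, and the soap has not moved. I'll advance and grip.

Call:
servo_tool --steps '[{"xyz":[0,-0.0015,0.035],"dr":[0.003,0,0],"claw":0.085},{"xyz":[0,-0.0025,0.07],"dr":[0.003,0,0],"claw":0.085},{"xyz":[0,-0.0025,0.095],"dr":[0.003,0,0],"claw":0.085},{"xyz":[0,-0.0025,0.11],"dr":[0.003,0,0],"claw":0.085},{"xyz":[0,-0.0025,0.122],"dr":[0.003,0,0],"claw":0.085},{"xyz":[0,-0.0025,0.13],"dr":[0.003,0,0],"claw":0.085},{"xyz":[0,-0.0025,0.13],"dr":[0.003,0,0],"claw":0.085},{"xyz":[0,-0.0025,0.13],"dr":[0.003,0,0],"claw":0.085}]'

```text
clock: 2.65
ee_pos: [623.4, 119.6, 45.1]
eef_rot: [[-0.818, 0.038, 0.574], [0.031, 0.999, -0.022], [-0.574, -0.0, -0.819]]
ft_force: [-0.5, 0.3, 0.6]
opening: 85.5
grip_force: 0.0
```

Call:
servo_tool --grip_force 50 --steps '[{"xyz":[0,0,0],"dr":[0,0,0],"claw":0.07},{"xyz":[0,0,0],"dr":[0,0,0],"claw":0.06},{"xyz":[0,0,0],"dr":[0,0,0],"claw":0.05},{"xyz":[0,0,0],"dr":[0,0,0],"claw":0.04},{"xyz":[0,0,0],"dr":[0,0,0],"claw":0.04},{"xyz":[0,0,0],"dr":[0,0,0],"claw":0.04},{"xyz":[0,0,0],"dr":[0,0,0],"claw":0.04},{"xyz":[0,0,0],"dr":[0,0,0],"claw":0.04}]'

```text
clock: 3.65
ee_pos: [623.6, 118.1, 45.4]
eef_rot: [[-0.818, 0.04, 0.574], [0.033, 0.999, -0.023], [-0.575, -0.0, -0.818]]
ft_force: [-4.9, -0.8, 4.2]
opening: 53.4
grip_force: 52.2
```

Call:
servo_tool --steps '[{"xyz":[0,0,-0.005],"dr":[0,0,0],"claw":0.04},{"xyz":[0,0,-0.02],"dr":[0,0,0],"claw":0.04},{"xyz":[0,0,-0.045],"dr":[0,0,0],"claw":0.04},{"xyz":[0,0,-0.075],"dr":[0,0,0],"claw":0.04},{"xyz":[0,0,-0.1],"dr":[0,0,0],"claw":0.04},{"xyz":[0,0,-0.11],"dr":[0,0,0],"claw":0.04},{"xyz":[0,0,-0.11],"dr":[0,0,0],"claw":0.04}]'

```text
clock: 4.53
ee_pos: [560.5, 120.7, 135.3]
eef_rot: [[-0.818, 0.04, 0.575], [0.033, 0.999, -0.023], [-0.575, -0.0, -0.818]]
ft_force: [0.8, 0.1, -2.0]
opening: 53.2
grip_force: 54.6
```

```bash
python3 - <<'E'
from h import *
o=arm.get_obs();print(o["ee_pos"],o["clock"],o["opening"],o["grip_force"]);go(bay(60)+ex*1.0+[0,0,115],RD,"above wide")
E
```

```text
[560.4640905  120.72126997 135.34061053] 4.525 53.195433809773036 54.60143566131592
above wide xyz [-0.0336, -0.3869, 0.0485] dr [0.0327, 0.612, 0.1038]
```

Call:
servo_tool --steps '[{"xyz":[-0.003,-0.03,0.0],"dr":[0.003,0.06,0.01],"claw":0.04},{"xyz":[-0.007,-0.075,0.003],"dr":[0.007,0.14,0.025],"claw":0.04},{"xyz":[-0.011,-0.12,0.007],"dr":[0.012,0.23,0.04],"claw":0.04},{"xyz":[-0.015,-0.165,0.012],"dr":[0.017,0.32,0.055],"claw":0.04},{"xyz":[-0.019,-0.21,0.018],"dr":[0.022,0.41,0.07],"claw":0.04},{"xyz":[-0.023,-0.255,0.025],"dr":[0.027,0.5,0.085],"claw":0.04},{"xyz":[-0.027,-0.3,0.033],"dr":[0.031,0.58,0.1],"claw":0.04},{"xyz":[-0.03,-0.34,0.04],"dr":[0.0327,0.612,0.104],"claw":0.04},{"xyz":[-0.0325,-0.37,0.046],"dr":[0.0327,0.612,0.104],"claw":0.04},{"xyz":[-0.0336,-0.387,0.0485],"dr":[0.0327,0.612,0.104],"claw":0.04},{"xyz":[-0.0336,-0.387,0.0485],"dr":[0.0327,0.612,0.104],"claw":0.04},{"xyz":[-0.0336,-0.387,0.0485],"dr":[0.0327,0.612,0.104],"claw":0.04},{"xyz":[-0.0336,-0.387,0.0485],"dr":[0.0327,0.612,0.104],"claw":0.04}]'

```text
clock: 6.15
ee_pos: [600.3, -267.0, 114.9]
eef_rot: [[-0.989, 0.146, -0.001], [0.146, 0.989, -0.0], [0.001, -0.0, -1.0]]
ft_force: [-0.4, 0.2, -1.7]
opening: 53.2
grip_force: 54.5
```

```bash
python3 - <<'E'
from h import *
o=arm.get_obs();print(o["ee_pos"],o["clock"],o["opening"],o["grip_force"]);go(bay(60)+ex*1.0+[0,0,115],RD,"above wide")
a=arm.read_camera("scene")[85:215,170:310];cv2.imwrite("pics/w1.png",cv2.convertScaleAbs(cv2.resize(a[:,:,::-1],None,fx=4.5,fy=4.5,interpolation=cv2.INTER_CUBIC),alpha=1.5))
E
```

```text
[ 600.34076509 -266.96852784  114.92858941] 6.15 53.1557937502095 54.523751735687256
above wide xyz [-0.0001, -0.0011, -0.0001] dr [-0.0002, -0.0007, 0.0011]
```

View pics/w1.png

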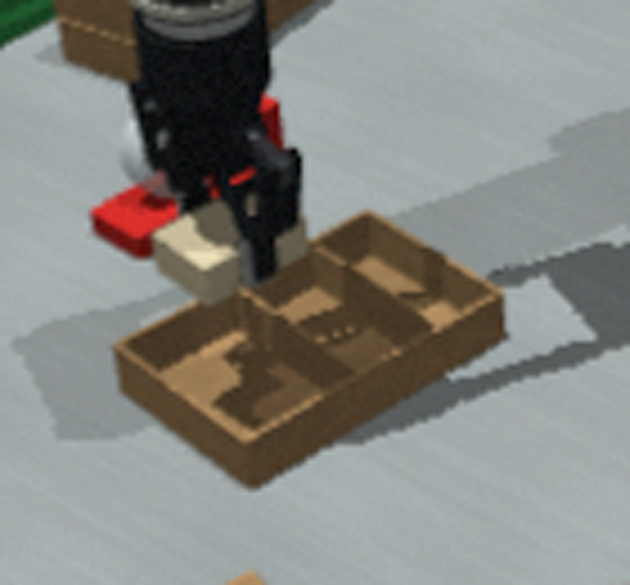

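The soap hangs level above the wide bay; the bottom edge of its +x end runs from (155,258) to (207,303) in the crop. I'll check its x against the bay.

```bash
python3 - <<'E'
from h import *
w=lambda U:(170+(U[0]+.5)/4.5-.5,85+(U[1]+.5)/4.5-.5)
for p,z in [((155,258),114),((207,303),114),((205,270),144),((158,228),144),((122,350),38),((252,440),38)]:
    q=ray("scene",w(p),z)-CC;print(p,(q@ex).round(1),(q@ey).round(1))
E
```

```text
(155, 258) 88.3 -37.7
(207, 303) 94.0 22.0
(205, 270) 97.3 29.6
(158, 228) 90.9 -24.9
(122, 350) 107.5 -63.3
(252, 440) 103.9 66.1
```

Call:
servo_tool --steps '[{"xyz":[0,-0.001,0.02],"dr":[0,0,0],"claw":0.04},{"xyz":[0,-0.001,0.045],"dr":[0,0,0],"claw":0.04},{"xyz":[0,-0.001,0.062],"dr":[0,0,0],"claw":0.04},{"xyz":[0,-0.001,0.07],"dr":[0,0,0],"claw":0.04},{"xyz":[0,-0.001,0.075],"dr":[0,0,0],"claw":0.04},{"xyz":[0,-0.001,0.08],"dr":[0,0,0],"claw":0.04},{"xyz":[0,-0.001,0.085],"dr":[0,0,0],"claw":0.04},{"xyz":[0,-0.001,0.085],"dr":[0,0,0],"claw":0.04}]'

```text
clock: 7.2
ee_pos: [599.9, -269.2, 29.5]
eef_rot: [[-0.989, 0.147, -0.001], [0.147, 0.989, -0.0], [0.001, -0.0, -1.0]]
ft_force: [0.8, -0.1, -1.6]
opening: 53.2
grip_force: 54.5
```

It went in cleanly with no contact. I'll go on down to about 6 mm.

Call:
servo_tool --steps '[{"xyz":[0,0,0.007],"dr":[0,0,0],"claw":0.04},{"xyz":[0,0,0.014],"dr":[0,0,0],"claw":0.04},{"xyz":[0,0,0.019],"dr":[0,0,0],"claw":0.04},{"xyz":[0,0,0.022],"dr":[0,0,0],"claw":0.04},{"xyz":[0,0,0.023],"dr":[0,0,0],"claw":0.04},{"xyz":[0,0,0.023],"dr":[0,0,0],"claw":0.04}]'

```text
clock: 7.95
ee_pos: [600.2, -269.3, 6.7]
eef_rot: [[-0.989, 0.147, -0.001], [0.147, 0.989, -0.0], [0.001, -0.0, -1.0]]
ft_force: [-0.5, 0.2, -1.4]
opening: 53.5
grip_force: 54.5
```

Call:
servo_tool --steps '[{"xyz":[0,0,0.001],"dr":[0,0,0],"claw":0.04},{"xyz":[0,0,0.002],"dr":[0,0,0],"claw":0.04},{"xyz":[0,0,0.002],"dr":[0,0,0],"claw":0.04}]'

```text
clock: 8.32
ee_pos: [600.0, -269.2, 4.6]
eef_rot: [[-0.989, 0.147, -0.001], [0.147, 0.989, -0.0], [0.001, -0.0, -1.0]]
ft_force: [-0.8, -0.1, -1.8]
opening: 53.2
grip_force: 54.5
```

Call:
servo_tool --steps '[{"xyz":[0,0,0.001],"dr":[0,0,0],"claw":0.04},{"xyz":[0,0,0.002],"dr":[0,0,0],"claw":0.04},{"xyz":[0,0,0.002],"dr":[0,0,0],"claw":0.04}]'

```text
clock: 8.7
ee_pos: [600.2, -269.3, 3.8]
eef_rot: [[-0.989, 0.147, -0.001], [0.147, 0.989, -0.0], [0.001, -0.0, -1.0]]
ft_force: [-3.1, 1.4, 5.5]
opening: 52.8
grip_force: 55.4
```

It has touched the floor, so I'll release it and rise.

Call:
servo_tool --steps '[{"xyz":[0,0,0],"dr":[0,0,0],"claw":0.056},{"xyz":[0,0,0],"dr":[0,0,0],"claw":0.06},{"xyz":[0,0,0],"dr":[0,0,0],"claw":0.07},{"xyz":[0,0,0],"dr":[0,0,0],"claw":0.07},{"xyz":[0,0,-0.01],"dr":[0,0,0],"claw":0.07},{"xyz":[0,0,-0.03],"dr":[0,0,0],"claw":0.07},{"xyz":[0,0,-0.06],"dr":[0,0,0],"claw":0.07},{"xyz":[0,0,-0.1],"dr":[0,0,0],"claw":0.07},{"xyz":[0,0,-0.13],"dr":[0,0,0],"claw":0.07},{"xyz":[0,0,-0.13],"dr":[0,0,0],"claw":0.07}]'

```text
clock: 9.95
ee_pos: [603.2, -270.7, 138.5]
eef_rot: [[-0.989, 0.147, 0.008], [0.147, 0.989, -0.004], [-0.008, -0.003, -1.0]]
ft_force: [0.9, -0.7, 0.9]
opening: 69.8
grip_force: 0.0
```

```bash
python3 - <<'E'
from h import *
o=arm.get_obs();print(o["ee_pos"],o["clock"],o["opening"],o["joints"].round(1));go([442.5,215.8,110],RD,"above tin");
E
```

```text
[ 603.20235057 -270.65382337  138.5459384 ] 9.95 69.81156401665996 [ -26.3   17.3   99.3   -0.    62.9 -107.8]
above tin xyz [0.2306, 0.4577, 0.0252] dr [-0.0032, 0.0082, -0.0001]
```

Call:
servo_tool --steps '[{"xyz":[0.025,0.05,0.0],"dr":[0,0.008,0],"claw":0.08},{"xyz":[0.05,0.1,0.0],"dr":[-0.003,0.008,0],"claw":0.08},{"xyz":[0.075,0.15,0.0],"dr":[-0.003,0.008,0],"claw":0.08},{"xyz":[0.1,0.2,0.0],"dr":[-0.003,0.008,0],"claw":0.08},{"xyz":[0.125,0.25,0.0],"dr":[-0.003,0.008,0],"claw":0.08},{"xyz":[0.15,0.3,0.0],"dr":[-0.003,0.008,0],"claw":0.08},{"xyz":[0.175,0.35,0.005],"dr":[-0.003,0.008,0],"claw":0.08},{"xyz":[0.2,0.4,0.01],"dr":[-0.003,0.008,0],"claw":0.08},{"xyz":[0.22,0.44,0.02],"dr":[-0.003,0.008,0],"claw":0.08},{"xyz":[0.2306,0.4577,0.025],"dr":[-0.003,0.008,0],"claw":0.08},{"xyz":[0.2306,0.4577,0.025],"dr":[-0.003,0.008,0],"claw":0.08},{"xyz":[0.2306,0.4577,0.025],"dr":[-0.003,0.008,0],"claw":0.08},{"xyz":[0.2306,0.4577,0.025],"dr":[-0.003,0.008,0],"claw":0.08}]'

```text
clock: 11.58
ee_pos: [439.8, 216.6, 107.9]
eef_rot: [[-0.989, 0.148, -0.008], [0.148, 0.989, 0.004], [0.008, 0.003, -1.0]]
ft_force: [0.2, 0.3, -0.1]
opening: 79.6
grip_force: 0.0
```

```bash
python3 - <<'E'
from h import *
o=arm.get_obs();print(o["ee_pos"],o["clock"],o["opening"],o["joints"].round(1));go([442.5,215.8,3],RD,"tin")
a=arm.read_camera("top");cv2.imwrite("pics/t2.png",cv2.convertScaleAbs(cv2.resize(a[180:280,190:390,::-1],None,fx=4,fy=4,interpolation=cv2.INTER_CUBIC),alpha=1.5))
E
```

```text
[439.80004339 216.63325233 107.89346076] 11.575 79.60268570939247 [ 23.    1.8 121.    0.5  57.5 -58.7]
tin xyz [-0.0037, -0.0007, 0.1049] dr [0.0026, -0.0084, -0.0014]
```

View pics/t2.png

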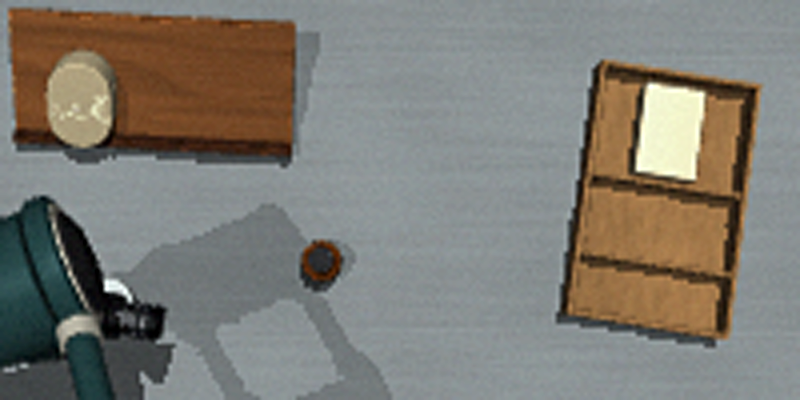

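The soap lies flat in the wide bay, centred near (671,132) in the crop, and the oval has not moved. Now down to the tin.

Call:
servo_tool --steps '[{"xyz":[-0.003,-0.0007,0.02],"dr":[0.0026,-0.0084,0],"claw":0.08},{"xyz":[-0.0037,-0.0007,0.045],"dr":[0.0026,-0.0084,0],"claw":0.08},{"xyz":[-0.0037,-0.0007,0.07],"dr":[0.0026,-0.0084,0],"claw":0.08},{"xyz":[-0.0037,-0.0007,0.088],"dr":[0.0026,-0.0084,0],"claw":0.08},{"xyz":[-0.0037,-0.0007,0.098],"dr":[0.0026,-0.0084,0],"claw":0.08},{"xyz":[-0.0037,-0.0007,0.104],"dr":[0.0026,-0.0084,0],"claw":0.08},{"xyz":[-0.0037,-0.0007,0.105],"dr":[0.0026,-0.0084,0],"claw":0.08},{"xyz":[-0.0037,-0.0007,0.105],"dr":[0.0026,-0.0084,0],"claw":0.08}]'

```text
clock: 12.62
ee_pos: [442.6, 216.8, 3.3]
eef_rot: [[-0.989, 0.147, 0.001], [0.147, 0.989, 0.001], [-0.001, 0.001, -1.0]]
ft_force: [0.7, -0.1, 1.0]
opening: 79.8
grip_force: 0.0
```

Call:
servo_tool --grip_force 35 --steps '[{"xyz":[0,0,0],"dr":[0,0,0],"claw":0.07},{"xyz":[0,0,0],"dr":[0,0,0],"claw":0.06},{"xyz":[0,0,0],"dr":[0,0,0],"claw":0.055},{"xyz":[0,0,0],"dr":[0,0,0],"claw":0.05},{"xyz":[0,0,0],"dr":[0,0,0],"claw":0.04},{"xyz":[0,0,0],"dr":[0,0,0],"claw":0.04},{"xyz":[0,0,0],"dr":[0,0,0],"claw":0.04},{"xyz":[0,0,0],"dr":[0,0,0],"claw":0.04}]'

```text
clock: 13.62
ee_pos: [442.1, 216.6, 3.0]
eef_rot: [[-0.989, 0.147, -0.0], [0.147, 0.989, 0.0], [0.0, -0.0, -1.0]]
ft_force: [-1.6, -1.9, 6.2]
opening: 50.6
grip_force: 35.6
```

Gripped at 50.6 mm. I'll lift and carry it.

Call:
servo_tool --steps '[{"xyz":[0,0,-0.005],"dr":[0,0,0],"claw":0.04},{"xyz":[0,0,-0.02],"dr":[0,0,0],"claw":0.04},{"xyz":[0,0,-0.045],"dr":[0,0,0],"claw":0.04},{"xyz":[0,0,-0.075],"dr":[0,0,0],"claw":0.04},{"xyz":[0,0,-0.105],"dr":[0,0,0],"claw":0.04},{"xyz":[0,0,-0.12],"dr":[0,0,0],"claw":0.04},{"xyz":[0,0,-0.12],"dr":[0,0,0],"claw":0.04},{"xyz":[0,0,-0.12],"dr":[0,0,0],"claw":0.04}]'

```text
clock: 14.62
ee_pos: [441.2, 216.2, 121.6]
eef_rot: [[-0.989, 0.147, -0.002], [0.147, 0.989, -0.001], [0.002, -0.001, -1.0]]
ft_force: [-0.5, -0.4, -0.4]
opening: 50.8
grip_force: 36.6
```

```bash
python3 - <<'E'
from h import *
o=arm.get_obs();print(o["ee_pos"],o["clock"],o["opening"]);go(bay(-22)+[0,0,110],RD,"above mid")
E
```

```text
[441.16359701 216.20496551 121.57157045] 14.625 50.76644566608436
above mid xyz [-0.1455, -0.4556, 0.0117] dr [-0.001, -0.0021, -0.0001]
```

Call:
servo_tool --steps '[{"xyz":[-0.01,-0.03,0.0],"dr":[0,0,0],"claw":0.04},{"xyz":[-0.025,-0.075,0.0],"dr":[0,0,0],"claw":0.04},{"xyz":[-0.041,-0.125,0.0],"dr":[0,0,0],"claw":0.04},{"xyz":[-0.057,-0.175,0.0],"dr":[0,0,0],"claw":0.04},{"xyz":[-0.073,-0.225,0.0],"dr":[0,0,0],"claw":0.04},{"xyz":[-0.089,-0.275,0.0],"dr":[0,0,0],"claw":0.04},{"xyz":[-0.105,-0.325,0.0],"dr":[0,0,0],"claw":0.04},{"xyz":[-0.121,-0.375,0.003],"dr":[0,0,0],"claw":0.04},{"xyz":[-0.134,-0.42,0.007],"dr":[0,0,0],"claw":0.04},{"xyz":[-0.1425,-0.446,0.01],"dr":[0,0,0],"claw":0.04},{"xyz":[-0.1455,-0.4556,0.012],"dr":[0,0,0],"claw":0.04},{"xyz":[-0.1455,-0.4556,0.012],"dr":[0,0,0],"claw":0.04},{"xyz":[-0.1455,-0.4556,0.012],"dr":[0,0,0],"claw":0.04},{"xyz":[-0.1455,-0.4556,0.012],"dr":[0,0,0],"claw":0.04}]'

```text
clock: 16.38
ee_pos: [519.0, -254.3, 110.6]
eef_rot: [[-0.989, 0.146, -0.0], [0.146, 0.989, 0.0], [0.001, 0.0, -1.0]]
ft_force: [-0.0, 1.1, -0.5]
opening: 50.4
grip_force: 36.7
```

```bash
python3 - <<'E'
from h import *
o=arm.get_obs();print(o["ee_pos"],o["clock"],o["opening"]);go(bay(-22)+[0,0,8.5],RD,"mid")
a=arm.read_camera("scene")[85:215,170:310];cv2.imwrite("pics/w2.png",cv2.convertScaleAbs(cv2.resize(a[:,:,::-1],None,fx=4.5,fy=4.5,interpolation=cv2.INTER_CUBIC),alpha=1.5))
E
```

```text
[ 519.00230375 -254.28009488  110.64383955] 16.375 50.36418764822835
mid xyz [0.0006, -0.0017, 0.1021] dr [0.0002, -0.0005, 0.0012]
```

View pics/w2.png

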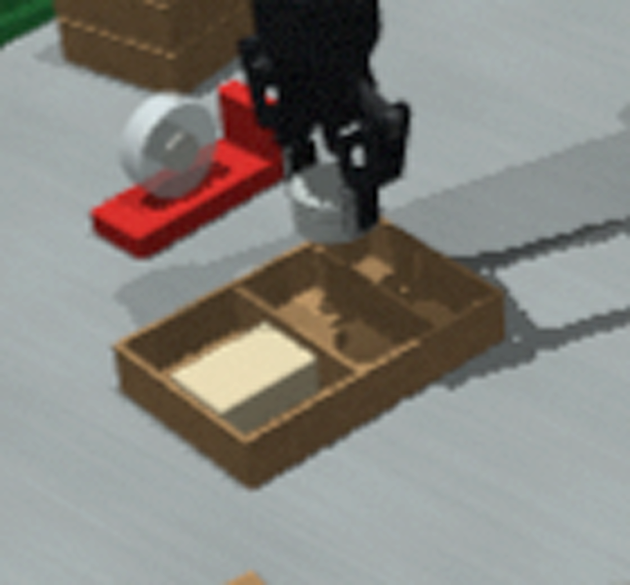

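The tin hangs upright near (325,205) in the crop, over the middle bay, and the soap is flat in the wide bay. Descending.

Call:
servo_tool --steps '[{"xyz":[0.0006,-0.0017,0.02],"dr":[0,0,0],"claw":0.04},{"xyz":[0.0006,-0.0017,0.045],"dr":[0,0,0],"claw":0.04},{"xyz":[0.0006,-0.0017,0.06],"dr":[0,0,0],"claw":0.04},{"xyz":[0.0006,-0.0017,0.07],"dr":[0,0,0],"claw":0.04},{"xyz":[0.0006,-0.0017,0.078],"dr":[0,0,0],"claw":0.04},{"xyz":[0.0006,-0.0017,0.086],"dr":[0,0,0],"claw":0.04},{"xyz":[0.0006,-0.0017,0.093],"dr":[0,0,0],"claw":0.04},{"xyz":[0.0006,-0.0017,0.099],"dr":[0,0,0],"claw":0.04},{"xyz":[0.0006,-0.0017,0.102],"dr":[0,0,0],"claw":0.04},{"xyz":[0.0006,-0.0017,0.102],"dr":[0,0,0],"claw":0.04}]'

```text
clock: 17.68
ee_pos: [518.0, -257.0, 8.4]
eef_rot: [[-0.989, 0.147, -0.001], [0.147, 0.989, 0.0], [0.001, 0.0, -1.0]]
ft_force: [0.2, 0.7, -0.6]
opening: 50.4
grip_force: 36.7
```

Call:
servo_tool --steps '[{"xyz":[0,0,0.001],"dr":[0,0,0],"claw":0.04},{"xyz":[0,0,0.002],"dr":[0,0,0],"claw":0.04},{"xyz":[0,0,0.002],"dr":[0,0,0],"claw":0.04}]'

```text
clock: 18.05
ee_pos: [518.4, -257.2, 7.1]
eef_rot: [[-0.989, 0.147, 0.0], [0.147, 0.989, -0.0], [-0.0, -0.0, -1.0]]
ft_force: [-1.2, 0.5, 2.4]
opening: 50.4
grip_force: 37.0
```

It's on the floor. Release and rise.

Call:
servo_tool --steps '[{"xyz":[0,0,0],"dr":[0,0,0],"claw":0.053},{"xyz":[0,0,0],"dr":[0,0,0],"claw":0.057},{"xyz":[0,0,0],"dr":[0,0,0],"claw":0.066},{"xyz":[0,0,0],"dr":[0,0,0],"claw":0.066},{"xyz":[0,0,-0.01],"dr":[0,0,0],"claw":0.066},{"xyz":[0,0,-0.03],"dr":[0,0,0],"claw":0.066},{"xyz":[0,0,-0.06],"dr":[0,0,0],"claw":0.066},{"xyz":[0,0,-0.1],"dr":[0,0,0],"claw":0.066},{"xyz":[0,0,-0.13],"dr":[0,0,0],"claw":0.066},{"xyz":[0,0,-0.14],"dr":[0,0,0],"claw":0.066},{"xyz":[0,0,-0.14],"dr":[0,0,0],"claw":0.066},{"xyz":[0,0,-0.14],"dr":[0,0,0],"claw":0.066}]'

```text
clock: 19.55
ee_pos: [517.2, -256.5, 145.2]
eef_rot: [[-0.989, 0.147, -0.003], [0.147, 0.989, 0.001], [0.003, 0.001, -1.0]]
ft_force: [-0.8, 0.1, -0.6]
opening: 66.0
grip_force: 0.0
```

```bash
python3 - <<'E'
from h import *
o=arm.get_obs();print(o["ee_pos"],o["clock"],o["opening"]);go([483.3,31.3,135],RD,"above bottle")
E
```

```text
[ 517.23716084 -256.52339492  145.18840174] 19.55 65.9866696660597
above bottle xyz [0.0758, 0.2797, 0.0106] dr [0.0009, -0.0027, -0.0002]
```

Call:
servo_tool --steps '[{"xyz":[0.011,0.04,0],"dr":[0,0,0],"claw":0.07},{"xyz":[0.025,0.09,0],"dr":[0,0,0],"claw":0.07},{"xyz":[0.038,0.14,0.0],"dr":[0,-0.0027,0],"claw":0.07},{"xyz":[0.052,0.19,0.0],"dr":[0,-0.0027,0],"claw":0.07},{"xyz":[0.065,0.24,0.005],"dr":[0,-0.0027,0],"claw":0.07},{"xyz":[0.073,0.27,0.01],"dr":[0,-0.0027,0],"claw":0.07},{"xyz":[0.0758,0.28,0.0106],"dr":[0,-0.0027,0],"claw":0.07},{"xyz":[0.0758,0.28,0.0106],"dr":[0,-0.0027,0],"claw":0.07},{"xyz":[0.0758,0.28,0.0106],"dr":[0,-0.0027,0],"claw":0.07},{"xyz":[0.0758,0.28,0.0106],"dr":[0,-0.0027,0],"claw":0.07}]'

```text
clock: 20.8
ee_pos: [484.6, 30.0, 136.1]
eef_rot: [[-0.989, 0.148, 0.002], [0.148, 0.989, -0.001], [-0.002, -0.0, -1.0]]
ft_force: [0.5, -0.6, 0.1]
opening: 70.3
grip_force: 0.0
```

```bash
python3 - <<'E'
from h import *
o=arm.get_obs();print(o["ee_pos"],o["clock"],o["opening"]);go([483.3,31.3,8],RD,"bottle")
E
```

```text
[484.6330705   30.04441996 136.09195558] 20.8 70.26676515991174
bottle xyz [0.0018, 0.0011, 0.1281] dr [-0.0001, 0.0025, -0.0017]
```

Call:
servo_tool --steps '[{"xyz":[0.0018,0.001,0.02],"dr":[0,0.0025,0],"claw":0.07},{"xyz":[0.0018,0.001,0.05],"dr":[0,0.0025,0],"claw":0.07},{"xyz":[0.0018,0.001,0.08],"dr":[0,0.0025,0],"claw":0.07},{"xyz":[0.0018,0.001,0.105],"dr":[0,0.0025,0],"claw":0.07},{"xyz":[0.0018,0.001,0.12],"dr":[0,0.0025,0],"claw":0.07},{"xyz":[0.0018,0.001,0.127],"dr":[0,0.0025,0],"claw":0.07},{"xyz":[0.0018,0.001,0.128],"dr":[0,0.0025,0],"claw":0.07},{"xyz":[0.0018,0.001,0.128],"dr":[0,0.0025,0],"claw":0.07}]'

```text
clock: 21.8
ee_pos: [483.9, 32.2, 8.8]
eef_rot: [[-0.989, 0.147, 0.001], [0.147, 0.989, 0.0], [-0.001, 0.0, -1.0]]
ft_force: [-0.2, 0.6, -0.1]
opening: 70.2
grip_force: 0.0
```

Call:
servo_tool --grip_force 35 --steps '[{"xyz":[0,0,0],"dr":[0,0,0],"claw":0.06},{"xyz":[0,0,0],"dr":[0,0,0],"claw":0.05},{"xyz":[0,0,0],"dr":[0,0,0],"claw":0.043},{"xyz":[0,0,0],"dr":[0,0,0],"claw":0.038},{"xyz":[0,0,0],"dr":[0,0,0],"claw":0.033},{"xyz":[0,0,0],"dr":[0,0,0],"claw":0.025},{"xyz":[0,0,0],"dr":[0,0,0],"claw":0.02},{"xyz":[0,0,0],"dr":[0,0,0],"claw":0.02},{"xyz":[0,0,0],"dr":[0,0,0],"claw":0.02}]'

```text
clock: 22.92
ee_pos: [483.2, 32.1, 8.3]
eef_rot: [[-0.989, 0.147, 0.0], [0.147, 0.989, -0.0], [-0.0, -0.0, -1.0]]
ft_force: [-0.8, -3.1, 6.1]
opening: 32.7
grip_force: 34.7
```

Call:
servo_tool --steps '[{"xyz":[0,0,-0.005],"dr":[0,0,0],"claw":0.02},{"xyz":[0,0,-0.02],"dr":[0,0,0],"claw":0.02},{"xyz":[0,0,-0.045],"dr":[0,0,0],"claw":0.02},{"xyz":[0,0,-0.075],"dr":[0,0,0],"claw":0.02},{"xyz":[0,0,-0.095],"dr":[0,0,0],"claw":0.02},{"xyz":[0,0,-0.1],"dr":[0,0,0],"claw":0.02},{"xyz":[0,0,-0.1],"dr":[0,0,0],"claw":0.02},{"xyz":[0,0,-0.1],"dr":[0,0,0],"claw":0.02}]'

```text
clock: 23.92
ee_pos: [482.1, 32.3, 107.0]
eef_rot: [[-0.989, 0.147, -0.002], [0.147, 0.989, 0.0], [0.002, -0.0, -1.0]]
ft_force: [-0.7, -0.2, -1.2]
opening: 33.2
grip_force: 34.8
```

```bash
python3 - <<'E'
from h import *
o=arm.get_obs();print(o["ee_pos"],o["clock"],o["opening"]);go(bay(-82)+[0,0,105],RD,"above narrow")
E
```

```text
[482.06863221  32.28814862 106.96077311] 23.925 33.237480869378814
above narrow xyz [-0.018, -0.2797, 0.002] dr [-0.0002, -0.0022, -0.0002]
```

Call:
servo_tool --steps '[{"xyz":[-0.002,-0.03,0],"dr":[0,0,0],"claw":0.02},{"xyz":[-0.0045,-0.07,0],"dr":[0,0,0],"claw":0.02},{"xyz":[-0.007,-0.115,0],"dr":[0,0,0],"claw":0.02},{"xyz":[-0.01,-0.16,0],"dr":[0,0,0],"claw":0.02},{"xyz":[-0.013,-0.205,0],"dr":[0,0,0],"claw":0.02},{"xyz":[-0.016,-0.245,0.001],"dr":[0,0,0],"claw":0.02},{"xyz":[-0.0175,-0.27,0.002],"dr":[0,0,0],"claw":0.02},{"xyz":[-0.018,-0.28,0.002],"dr":[0,0,0],"claw":0.02},{"xyz":[-0.018,-0.28,0.002],"dr":[0,0,0],"claw":0.02},{"xyz":[-0.018,-0.28,0.002],"dr":[0,0,0],"claw":0.02},{"xyz":[-0.018,-0.28,0.002],"dr":[0,0,0],"claw":0.02}]'

```text
clock: 25.3
ee_pos: [459.7, -246.3, 105.9]
eef_rot: [[-0.989, 0.146, -0.0], [0.146, 0.989, 0.0], [0.0, 0.0, -1.0]]
ft_force: [-0.1, 0.3, -0.5]
opening: 33.1
grip_force: 35.1
```

```bash
python3 - <<'E'
from h import *
o=arm.get_obs();print(o["ee_pos"],o["clock"],o["opening"]);go(bay(-82)+[0,0,13.5],RD,"narrow")
a=arm.read_camera("scene")[85:215,170:310];cv2.imwrite("pics/w3.png",cv2.convertScaleAbs(cv2.resize(a[:,:,::-1],None,fx=4.5,fy=4.5,interpolation=cv2.INTER_CUBIC),alpha=1.5))
E
```

```text
[ 459.74826836 -246.34559103  105.91449693] 25.3 33.11311867620521
narrow xyz [0.0008, -0.0009, 0.0924] dr [0.0003, -0.0005, 0.0011]
```

View pics/w3.png

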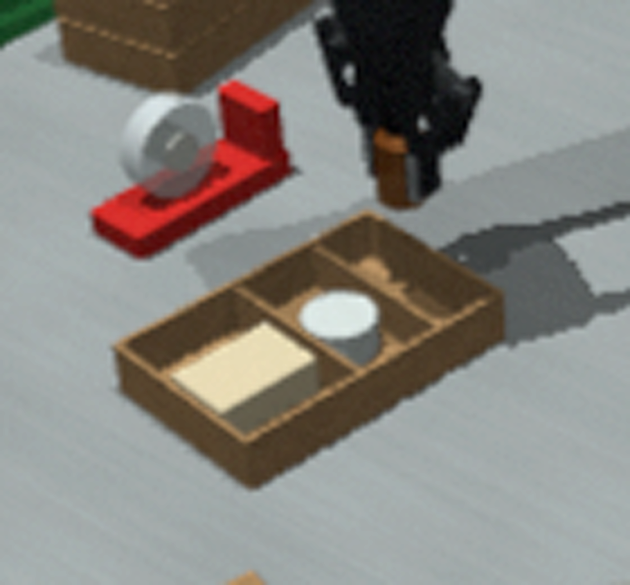

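The tin sits lid up in the middle bay at about (340,325), and the bottle is held upright near (395,170) over the narrow bay. Lowering it.

Call:
servo_tool --steps '[{"xyz":[0.0008,-0.001,0.02],"dr":[0,0,0],"claw":0.02},{"xyz":[0.0008,-0.001,0.04],"dr":[0,0,0],"claw":0.02},{"xyz":[0.0008,-0.001,0.053],"dr":[0,0,0],"claw":0.02},{"xyz":[0.0008,-0.001,0.062],"dr":[0,0,0],"claw":0.02},{"xyz":[0.0008,-0.001,0.071],"dr":[0,0,0],"claw":0.02},{"xyz":[0.0008,-0.001,0.08],"dr":[0,0,0],"claw":0.02},{"xyz":[0.0008,-0.001,0.087],"dr":[0,0,0],"claw":0.02},{"xyz":[0.0008,-0.001,0.091],"dr":[0,0,0],"claw":0.02},{"xyz":[0.0008,-0.001,0.092],"dr":[0,0,0],"claw":0.02},{"xyz":[0.0008,-0.001,0.092],"dr":[0,0,0],"claw":0.02}]'

```text
clock: 26.6
ee_pos: [458.9, -248.3, 14.2]
eef_rot: [[-0.989, 0.147, 0.0], [0.147, 0.989, -0.0], [-0.0, -0.0, -1.0]]
ft_force: [0.1, -0.7, -0.9]
opening: 32.6
grip_force: 35.1
```

Call:
servo_tool --steps '[{"xyz":[0,0,0.001],"dr":[0,0,0],"claw":0.02},{"xyz":[0,0,0.002],"dr":[0,0,0],"claw":0.02},{"xyz":[0,0,0.002],"dr":[0,0,0],"claw":0.02}]'

```text
clock: 26.98
ee_pos: [459.0, -248.4, 12.4]
eef_rot: [[-0.989, 0.147, 0.0], [0.147, 0.989, -0.0], [-0.0, -0.0, -1.0]]
ft_force: [-1.3, -0.5, 1.9]
opening: 33.2
grip_force: 35.1
```

It has touched down. Release and rise.

Call:
servo_tool --steps '[{"xyz":[0,0,0],"dr":[0,0,0],"claw":0.036},{"xyz":[0,0,0],"dr":[0,0,0],"claw":0.042},{"xyz":[0,0,0],"dr":[0,0,0],"claw":0.055},{"xyz":[0,0,0],"dr":[0,0,0],"claw":0.06},{"xyz":[0,0,0],"dr":[0,0,0],"claw":0.06},{"xyz":[0,0,-0.015],"dr":[0,0,0],"claw":0.06},{"xyz":[0,0,-0.04],"dr":[0,0,0],"claw":0.06},{"xyz":[0,0,-0.08],"dr":[0,0,0],"claw":0.06},{"xyz":[0,0,-0.12],"dr":[0,0,0],"claw":0.06},{"xyz":[0,0,-0.16],"dr":[0,0,0],"claw":0.06},{"xyz":[0.05,0.05,-0.17],"dr":[0,0,0],"claw":0.06},{"xyz":[0.05,0.1,-0.17],"dr":[0,0,0],"claw":0.06},{"xyz":[0.05,0.15,-0.17],"dr":[0,0,0],"claw":0.06},{"xyz":[0.05,0.15,-0.17],"dr":[0,0,0],"claw":0.06},{"xyz":[0.05,0.15,-0.17],"dr":[0,0,0],"claw":0.06}]'

```text
clock: 28.85
ee_pos: [431.6, -92.7, 182.8]
eef_rot: [[-0.989, 0.146, 0.001], [0.146, 0.989, -0.001], [-0.001, -0.001, -1.0]]
ft_force: [0.4, -0.2, 0.3]
opening: 60.4
grip_force: 0.0
```

```bash
python3 - <<'E'
from h import *
f=lambda a:cv2.convertScaleAbs(cv2.resize(a[:,:,::-1],None,fx=4,fy=4,interpolation=cv2.INTER_CUBIC),alpha=1.5)
a=arm.read_camera("scene")[110:210,180:290];b=arm.read_camera("top")[180:280,320:400];cv2.imwrite("pics/end.png",np.hstack([f(a),f(b)]));print(arm.get_obs()["clock"])
E
```

```text
28.95
```

View pics/end.png

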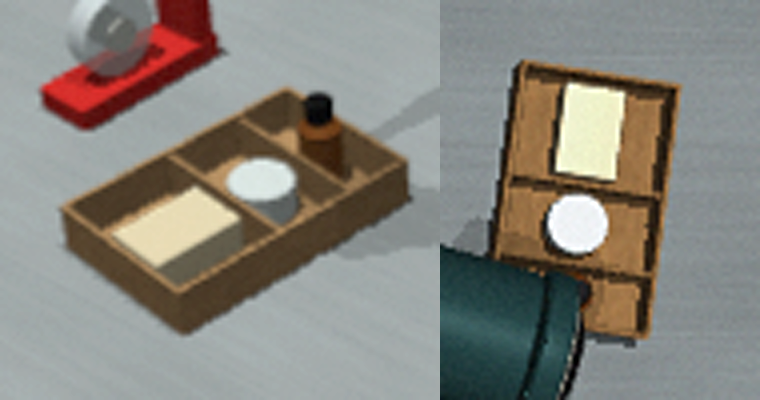

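The soap is flat at (590,130), the tin is lid up at (577,225), and the bottle stands upright in the narrow bay at (320,130) in the left view. I'll hand it in.

```bash
python3 -c "
from rig import arm
print(arm.finish_job())"
```

```text
the job is handed in; nothing more can be done
None
```

The soap is flat in the widest compartment, the tin lid up in the middle one and the bottle upright in the narrowest; I handed the job in at about 29 s with no drops or hard contacts, and no verdict came back.

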